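# Shut the drilling unit down and lock out its start key

### The job

Shut the drilling unit down at its control desk so that the drill does not jam: press the feed stop (small round key) first, then the spindle stop (square key), then the supply-off key (large mushroom), one at a time, each fully down and let up again before the next. Then lock it out: tilt the loose steel plate's oblong eye past the T-shaped head of the desk's stud and lay the plate level on the stud's foot and the start key's guard ring, with the eye centred so that both its ends are caught under the head and the plate covers the start key. Never press the start key, and leave the bolt, the screwdriver and the drill case where they lie.

Things in the scene. Friction and masses are not known exactly. Their poses are not given: they have to be found in the camera images.
- desk: control desk: grey box 200 (x) x 250 (y) x 55 mm high, flat aluminium top, fixed to the bench; origin under its centre, x points away from the robot, y left, z up. The three stop keys stand in a line along x at y = +75 mm, 60 mm apart, in any order; the stud (x = +50, far) and the guarded start key (x = -40, near) stand at y = -55 mm
- feed_stop_top (a point): centre of the top of the feed stop, the small round key: black cap 20 mm across, 19 mm above the desk's top (74 mm above the bench), pressed straight down
- feed_stop (a joint): travel of the feed stop; joint value 0 up, 0.005 m fully down; needs about 2.5 N to start and 5.5 N at the bottom, springs back by itself
- spindle_stop_top (a point): centre of the top of the spindle stop, the square key: black cap 26 x 26 mm, 19 mm above the desk's top (74 mm above the bench), pressed straight down
- spindle_stop (a joint): travel of the spindle stop; joint value 0 up, 0.005 m fully down; needs about 2.5 N to start and 5.5 N at the bottom, springs back by itself
- supply_off_top (a point): centre of the top of the supply-off key, the large mushroom: black domed cap 40 mm across, 24 mm above the desk's top (79 mm above the bench), pressed straight down
- supply_off (a joint): travel of the supply-off key; joint value 0 up, 0.005 m fully down; needs about 2.5 N to start and 5.5 N at the bottom, springs back by itself
- start_key (a joint): travel of the start key, black, 29 mm across, its top 4 mm below the rim of its guard ring; never to be pressed; joint value 0 up, 0.005 m fully down; needs about 2.5 N to start and 5.5 N at the bottom, springs back by itself
- start_guard (a point): centre of the rim of the start key's steel guard ring (40 mm outside, 32 mm inside, 14 mm high), level with the top of the stud's foot, 90 mm nearer the robot than the stud along the desk's x; axes as the desk's
- stud_foot (a point): point on the stud's axis at the top of its foot block, 69 mm above the bench; axes as the desk's. Foot block: 16 (x) x 50 (y) mm, 14 mm high; the plate rests on it. A round shank 10 mm thick rises from it, 11 mm long, to the T-head
- stud_head (a point): centre of the underside of the stud's T-head, 11 mm above stud_foot: a steel bar 62 mm long along the desk's x, 16 mm wide along y, round-ended, 7 mm thick (its top 18 mm above stud_foot)
- lockout_plate: loose steel plate 152 x 52 x 5 mm, about 0.22 kg, flat right of the desk, grip towards the robot. Origin: centre of its oblong eye at the underside; x along the plate to its grip, z up. Eye 50 (x) x 28 (y) mm, shorter than the T-head: it passes only tilted. Rims 11 mm at the -x end, 12 mm at the sides; solid from x = +25 to the round end at +116. Fitted: origin at stud_foot, x along the desk's -x
- plate_grip (a point): point in the plate's upright black grip block, at the plate's x = +90 mm, 29 mm above its underside; block 14 (x) x 26 (y) mm, its top 41 mm above the underside, on a 26 x 34 mm base (top 7.5 mm above the underside); over the start key when fitted
- bolt: hexagon bolt 50 mm long, head 20 mm across, lying between the plate and the desk, a bystander; origin under its centre
- screwdriver: cross-head screwdriver 201 mm long, dark handle 28 mm thick, lying along the right edge of the bench, a bystander; origin under its centre
- drill_case: closed green drill case 99 x 155 x 35 mm at the back right of the bench, a bystander; origin under its centre

How it is judged:
By the outcome, as a careful person would: the job done as asked, in the order asked, and still so for the second after the job is handed in, with the robot touching nothing.
It also fails if it takes over 58 s, if anything falls off the work surface, if the arm or the gripper's body presses on something with over 40 N, if the wrist force passes 120 N, or if a joint passes its speed limit or range.

### The arm

A 7-joint arm with a two-finger parallel gripper is mounted at the origin on the work surface; the furniture and walls round the work are solid. World frame = base frame: x ahead of the robot, y to its left, z up, the work surface at z = 0. Lengths are in m, angles in rad, forces in N, time in s.
With the tool pointing down it reaches from about 0.425 to 0.925 m from the base axis. Payload 6.8 kg.
Tool frame: the origin (TCP) lies midway between the tips of the shut fingers; the grasp point (between the pads) lies 19 mm behind it; z points along the fingers, y is the line along which they close (so a half turn about z gives the same grasp; the last joint's range is limited). The gripper opens to 85 mm and grips with 20 to 120 N. Pads are 22 mm wide; open, the fingers measure 114 mm over their backs; the gripper's body (76 mm by 85 mm) begins 54 mm behind the grasp point. The pads swing forward as they close: fully open they stand 13 mm farther back than shut.
Start: joints at [1.195, 0.477, 0.022, 1.555, -0.011, 1.109, -0.083], TCP at [0.179, -0.651, 0.231] pointing down, gripper open.
Joint ranges: [-2.96, 2.96], [-0.34, 2.1], [-1.41, 1.46], [0.24, 2.44], [-1.37, 4.51], [0.17, 1.92], [-2.96, 2.96]. Speed limits (rad/s): [2.39, 2.39, 3.14, 3.14, 3.14, 3.14, 3.14].

### API

Orientations are given as a unit quaternion [w, x, y, z].
In Python, from station import * gives the robot as it stands.
- The arm moves only by the shell command python3 -m creep 'ROWS' [FORCE]. ROWS is JSON, a list of rows, each a list of 7 numbers: the gripper command: -1 is shut, 1 is fully open, values between are in proportion, then the shift along the world's x, y, z in mm, then the turn, a rotation vector about the world's x, y, z in rad. A call has 1 to 5 rows; each row shifts and turns the commanded pose from where the row before left it; what a row does not reach is not made up. A row lasts 1/8 s, in which the tool goes at most 62.5 mm and 10.7 degrees, less where a joint would pass 70% of its speed; a pose out of reach is approached as far as the arm can. A call is refused whole if a number of a shift passes 62.5 or a number of a turn 0.188, either way. A call with a gripper value outside its range is refused whole. The fingers move at their own pace and stop on an object; FORCE is the grip in N (left out, the last holds). Time passes only in rows, so rows that do not move let the fingers close. It gives the time, the measured TCP pose, the force, the opening and the grip force at its end, in the units of the state.
- get_obs(): the state, without advancing time (a new reading comes with each control period).
- read_camera(name): name is "scene" or "top"; returns (picture, depth): 420x560x3 uint8, red, green, blue; 420x560 float32, m along the optical axis (not along the pixel's ray), 0 where there is no reading.
- camera_params(name): a dict with "intrinsics" (3x3 intrinsics, pixels), "cam_to_world" (4x4, takes a point from camera to world coordinates). Camera axes: x right, y up, looking along -z (the intrinsics and any distortion apply to the point x, -y, -z); pixel columns grow to the right and rows downward; lengths in m; the calibration is good to about 2 mm. A picture is of the moment at which its call begins. camera_params takes no time and is no camera call.
- hand_in(): hands the job in; it is judged then, once.
The state is a dict: "t": time; "q": joint angles; "joint_vel": joint speeds; "joint_torque": joint torques, N m; "eef_pos": TCP position; "tool_rot": TCP orientation; "contact_force": force on the tool from outside, world axes, zero at the start; "torque": the same for the moment, N m; "gripper_width": opening from 0.0 (shut) to 1.0 (fully open); "grasp_force": force on a finger pad.
Only numpy, scipy, OpenCV 4.12 (cv2) and the standard library are available. Lean on these libraries where they do the work, as an engineer would, in place of code of your own. Each camera call takes 0.05 s, during which the arm holds its last target. There are 200 camera calls.

## Working session

There is one attempt and no reset: what is moved stays moved. The work goes in short steps, Python scripts to look and compute and a shell command to move; the robot and the scene stay as the last step left them, time stands still between calls to the robot, and variables do not carry over. Pictures are saved under pics/ and viewed, at most 10 in all, crops included, and the job is handed in when it is done.

```bash
mkdir -p pics; cat > h.py <<'E'
from station import *
import numpy as np, cv2
def snap(n):
    im,d=read_camera(n); np.savez(f'{n}.npz',im=im,d=d); return im,d
def load(n):
    z=np.load(f'{n}.npz'); return z['im'],z['d']
def pw(n,u,v,d,z=None):
    p=camera_params(n);K=np.array(p['intrinsics']);T=np.array(p['cam_to_world'])
    r=np.array([(u-K[0,2])/K[0,0],-(v-K[1,2])/K[1,1],-1.])
    if z is None: return (T@np.r_[r*d[int(v),int(u)],1])[:3]
    w=T[:3,:3]@r; return T[:3,3]+w*(z-T[2,3])/w[2]
def cloud(n,d):
    p=camera_params(n);K=np.array(p['intrinsics']);T=np.array(p['cam_to_world'])
    v,u=np.mgrid[:420,:560]
    r=np.stack([(u-K[0,2])/K[0,0],-(v-K[1,2])/K[1,1],-np.ones_like(u)],-1)*d[...,None]
    return r@T[:3,:3].T+T[:3,3]
E
python3 - <<'E'
from h import *
for n in('scene','top'):
    im,d=snap(n); print(n,camera_params(n)); cv2.imwrite(f'pics/{n}0.png',cv2.resize(im[...,::-1],(800,600)))
print(get_obs())
E
```

```text
scene {'intrinsics': array([[421.74193139,   0.        , 283.47857631],
       [  0.        , 421.74193139, 211.52691697],
       [  0.        ,   0.        ,   1.        ]]), 'cam_to_world': array([[-0.66928624,  0.44170316, -0.59745648,  0.00141432],
       [-0.74298548, -0.39209132,  0.54243615,  0.34865127],
       [ 0.00533826,  0.80694654,  0.59060036,  0.59143405],
       [ 0.        ,  0.        ,  0.        ,  1.        ]])}
top {'intrinsics': array([[504.8029399 ,   0.        , 280.60565347],
       [  0.        , 504.8029399 , 212.08524951],
       [  0.        ,   0.        ,   1.        ]]), 'cam_to_world': array([[-1.44833307e-03,  9.86911522e-01, -1.61256161e-01,
         2.88182656e-01],
       [-9.99925363e-01,  5.26991433e-04,  1.22061624e-02,
        -1.10083164e-01],
       [ 1.21313829e-02,  1.61261804e-01,  9.86837099e-01,
         1.38631657e+00],
       [ 0.00000000e+00,  0.00000000e+00,  0.00000000e+00,
         1.00000000e+00]])}
{'t': 0.1, 'q': array([ 1.1949277 ,  0.47769611,  0.02233745,  1.55634418, -0.01147648,
        1.10928934, -0.08307101]), 'joint_vel': array([ 0.00166685, -0.00225129,  0.00064577, -0.00309811, -0.00087721,
       -0.00240323,  0.00029409]), 'joint_torque': array([ 3.85432650e-03, -5.97766256e+01,  1.61329396e+00, -2.81959677e+01,
        1.28508668e-02,  4.91521045e-03, -1.36455242e-05]), 'eef_pos': array([ 0.17843911, -0.65044227,  0.23044069]), 'tool_rot': array([-7.85417134e-04,  9.91046268e-01,  1.33516469e-01, -1.73694563e-04]), 'contact_force': array([-0.00855681,  0.03427335,  0.0159301 ]), 'torque': array([0.01519008, 0.023094  , 0.00702632]), 'grasp_force': 0.0, 'gripper_width': 0.9997507893938279}
```

View pics/scene0.png

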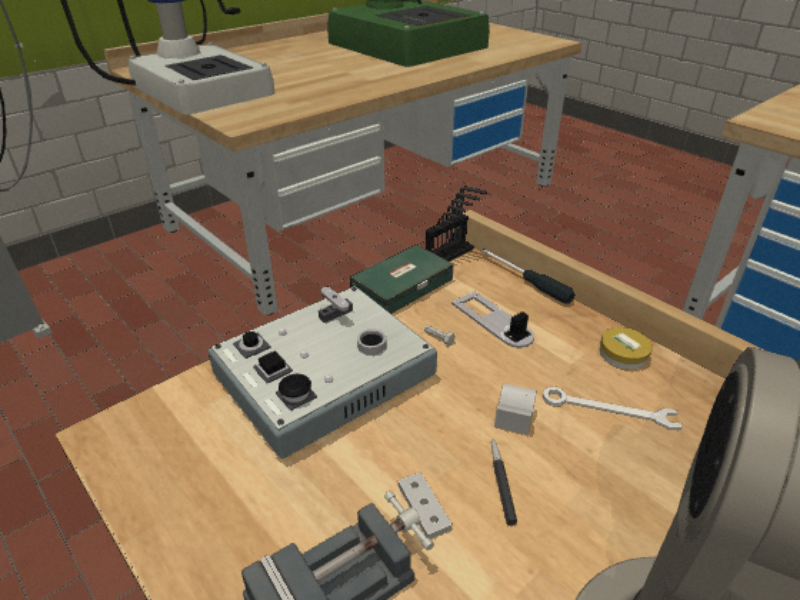

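View pics/top0.png

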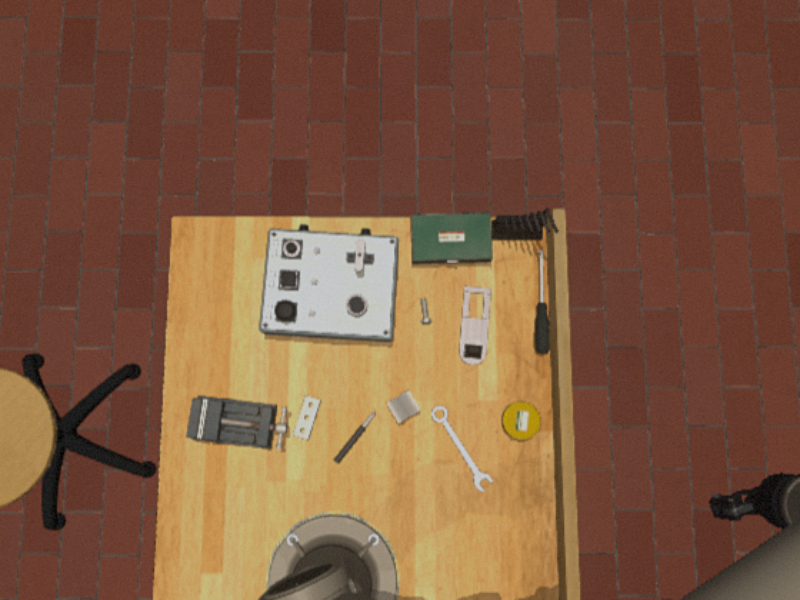

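The desk is at the far left: small round key farthest, then square, with the mushroom nearest. The stud and guard are on its right, and the plate lies right of the bolt with its grip near. Next I'll enlarge crops for measuring.

```bash
python3 - <<'E'
from h import *
im,d=load('top')
c=im[140:260,180:345]
c=cv2.resize(c[...,::-1],None,fx=4.8,fy=4.8,interpolation=cv2.INTER_CUBIC)
cv2.imwrite('pics/topc.png',c)
P=cloud('top',d)
# desk top points
m=(abs(P[...,2]-.055)<.004)&(P[...,1]<.35)&(P[...,1]>-.2)&(P[...,0]>.4)
m[:,:170]=0;m[:,290:]=0
u=np.argwhere(m)[:,::-1].astype(np.float32)
q=P[m][:,:2].astype(np.float32)
print('desk',cv2.minAreaRect(q*1000),P[m][:,2].mean())
p2=(P[...,2]>.002)&(P[...,2]<.012)&(P[...,1]<-.2)&(P[...,1]>-.36)
print('bench z',np.median(P[250:300,200:260,2]))
h=(P[...,2]>.025)&(P[...,1]<-.15)&(P[...,1]>-.36)&(P[...,0]<.62)&(P[...,0]>.45)
print('grip',P[h].mean(0),P[h].min(0),P[h].max(0),h.sum())
E
```

```text
desk ((542.5570678710938, 8.4295654296875), (248.0522918701172, 198.5607147216797), 86.49860382080078) 0.05492214561826727
bench z 2.3356025640297595e-05
grip [ 0.60568889 -0.22419354  0.03295334] [ 0.58914445 -0.30194167  0.02534904] [ 0.61991214 -0.15002206  0.04156107] 559
```

View pics/topc.png

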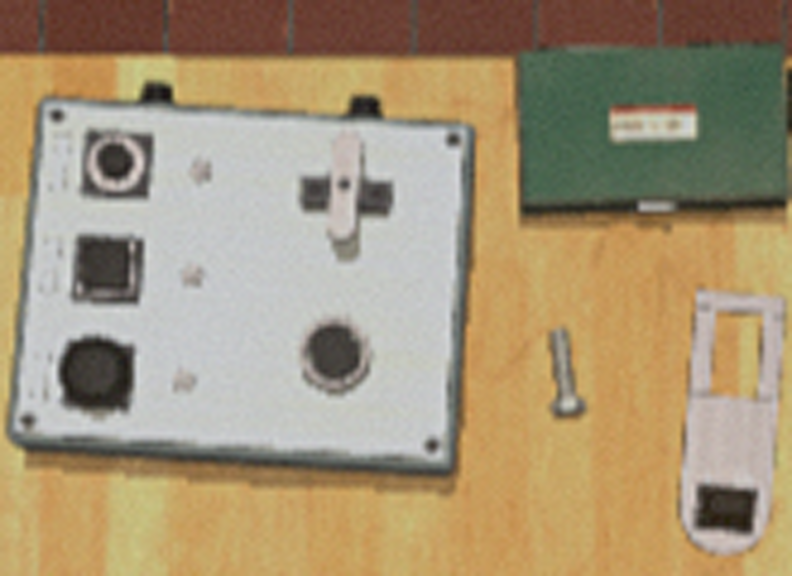

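Crop scale is 4.8 from (180,140). Feed key at (115,160), square at (103,265), mushroom at (95,372), guard at (335,355) and T-head about (345,187). The plate's eye runs from (737,312) to (733,396) and the grip top is at (727,508).

```bash
python3 - <<'E'
from h import *
im,d=load('top'); P=cloud('top',d)
def f(x,y,z): return pw('top',180+x/4.8-.4,140+y/4.8-.4,d,z).round(4)*1000
for n,x,y,z in [('feed',115,160,.074),('sq',103,265,.074),('mush',95,372,.079),('guard',335,355,.069),('head',345,187,.087),('headfar',347,135,.087),('headnear',343,240,.087),('eyefar',737,312,.005),('eyenear',733,396,.005),('griptop',727,508,.041),('endnear',722,553,.005),('endfarL',698,292,.005),('endfarR',785,296,.005),('sideL',683,490,.005),('sideR',774,490,.005)]: print(n,f(x,y,z))
yaw=np.radians(-3.5);R=np.array([[np.cos(yaw),-np.sin(yaw)],[np.sin(yaw),np.cos(yaw)]]);c=np.array([542.5,8.4])
for n,p in [('feed',(60,75)),('sq',(0,75)),('mush',(-60,75)),('stud',(50,-55)),('guard',(-40,-55))]: print('pred',n,c+R@p)
h=(P[...,2]>.03)&(P[...,1]<-.2)&(P[...,1]>-.36)&(P[...,0]<.62)&(P[...,0]>.4)
q=P[h];print('grip',h.sum(),cv2.minAreaRect((q[:,:2]*1000).astype(np.float32)),np.median(q,0))
# scene camera grip
im,d=load('scene');S=cloud('scene',d)
h=(S[...,2]>.015)&(S[...,2]<.05)&(S[...,1]<-.2)&(S[...,1]>-.36)&(S[...,0]<.62)&(S[...,0]>.4)
print('scene',[ (h.sum(),S[h].min(0),S[h].max(0)) ] if h.any() else 0)
E
```

```text
feed [608.2  78.7  74. ]
sq [548.8  84.   74. ]
mush [488.4  86.1  79. ]
guard [499.5 -43.9  69. ]
head [590.  -49.5  87. ]
headfar [619.3 -50.4  87. ]
headnear [560.3 -48.7  87. ]
eyefar [ 535.1 -273.4    5. ]
eyenear [ 485.9 -270.2    5. ]
griptop [ 417.7 -261.6   41. ]
endnear [ 395.4 -262.3    5. ]
endfarL [ 546.9 -251.     5. ]
endfarR [ 544.5 -301.5    5. ]
sideL [ 431.5 -240.6    5. ]
sideR [ 431.5 -292.8    5. ]
pred feed [606.96672837  79.59719751]
pred sq [547.07864047  83.26010988]
pred mush [487.19055256  86.92302225]
pred stud [589.04907025 -49.54984089]
pred guard [499.21693839 -44.05547233]
grip 364 ((515.9270629882812, -251.48989868164062), (99.92015075683594, 208.1151580810547), 89.70982360839844) [ 0.60383499 -0.25542607  0.03421383]
scene [(np.int64(587), array([ 0.40954621, -0.30305116,  0.01506137]), array([ 0.61997399, -0.20006737,  0.04513839]))]
```

```bash
python3 -m creep '[[-1,30,52,0,0,0,0.1745],[-1,30,52,0,0,0,0.1745],[-1,30,52,0,0,0,0.1745],[-1,30,52,0,0,0,0.1745],[-1,30,52,0,0,0,0.1745]]' 60; python3 -m creep '[[-1,30,52,0,0,0,0.1745],[-1,30,52,0,0,0,0.1745],[-1,30,52,0,0,0,0],[-1,30,52,0,0,0,0],[-1,30,52,0,0,0,0]]'
```

```text
t: 0.72
eef_pos: [0.3292, -0.389, 0.2312]
tool_rot: [-0.0, 0.84, 0.542, -0.0]
contact_force: [0.1, -0.3, -0.2]
gripper_width: 0.001
grasp_force: 0.0
t: 1.35
eef_pos: [0.4791, -0.1294, 0.2313]
tool_rot: [0.0, 0.735, 0.678, -0.0]
contact_force: [0.8, -0.6, -0.3]
gripper_width: -0.002
grasp_force: 0.0
```

```bash
python3 -m creep '[[-1,32,52,0,0,0,0],[-1,32,52,0,0,0,0],[-1,32,52,0,0,0,0],[-1,32,52,-30,0,0,0],[-1,0,0,-60,0,0,0]]'; python3 -m creep '[[-1,0,0,-50,0,0,0],[-1,0,0,0,0,0,0]]'
```

```text
t: 1.98
eef_pos: [0.6074, 0.0795, 0.1451]
tool_rot: [0.001, 0.733, 0.68, 0.004]
contact_force: [0.5, -1.4, -1.7]
gripper_width: -0.002
grasp_force: 0.0
t: 2.22
eef_pos: [0.6006, 0.072, 0.0897]
tool_rot: [-0.002, 0.735, 0.678, -0.004]
contact_force: [-0.4, -0.1, 0.5]
gripper_width: 0.0
grasp_force: 0.0
```

```bash
python3 -m creep '[[-1,0,0,0,0,0,0],[-1,0,0,0,0,0,0]]'
```

```text
t: 2.48
eef_pos: [0.6058, 0.0731, 0.0964]
tool_rot: [0.001, 0.735, 0.678, 0.002]
contact_force: [0.5, -0.6, -0.8]
gripper_width: -0.001
grasp_force: 0.0
```

```bash
python3 -m creep '[[-1,2,6,-6,0,0,0],[-1,0,0,0,0,0,0],[-1,0,0,0,0,0,0]]'
```

```text
t: 2.85
eef_pos: [0.6061, 0.0789, 0.0879]
tool_rot: [0.0, 0.735, 0.678, 0.0]
contact_force: [-0.4, 0.6, -0.3]
gripper_width: 0.0
grasp_force: 0.0
```

```bash
python3 -m creep '[[-1,1,0,-10,0,0,0],[-1,0,0,-5,0,0,0],[-1,0,0,-4,0,0,0],[-1,0,0,-1,0,0,0],[-1,0,0,0,0,0,0]]'
```

```text
t: 3.48
eef_pos: [0.607, 0.0785, 0.069]
tool_rot: [0.0, 0.735, 0.678, -0.0]
contact_force: [-5.2, -1.4, 14.5]
gripper_width: -0.004
grasp_force: 7.2
```

```bash
python3 -m creep '[[-1,0,0,-1,0,0,0],[-1,0,0,0,0,0,0]]'; python3 -m creep '[[-1,0,0,10,0,0,0],[-1,0,0,15,0,0,0],[-1,-30,2,3,0,0,0],[-1,-30,2,0,0,0,0],[-1,0,0,0,0,0,0]]'; python3 -m creep '[[-1,0,0,0,0,0,0],[-1,0,0,0,0,0,0]]'
```

```text
t: 3.72
eef_pos: [0.607, 0.0786, 0.0689]
tool_rot: [0.001, 0.735, 0.678, -0.0]
contact_force: [-8.1, -3.1, 20.6]
gripper_width: -0.001
grasp_force: 10.8
t: 4.35
eef_pos: [0.545, 0.083, 0.0949]
tool_rot: [-0.0, 0.735, 0.678, -0.001]
contact_force: [1.1, 0.1, -0.1]
gripper_width: -0.003
grasp_force: 0.0
t: 4.6
eef_pos: [0.5481, 0.0827, 0.0949]
tool_rot: [0.0, 0.736, 0.677, 0.0]
contact_force: [0.4, 0.4, 1.0]
gripper_width: 0.0
grasp_force: 0.0
```

Feed stop bottomed out at 69 mm. Next is the spindle stop.

```bash
python3 -m creep '[[-1,0,0,-14,0,0,0],[-1,0,0,-6,0,0,0],[-1,0,0,-4,0,0,0],[-1,0,0,-2,0,0,0],[-1,0,0,-1,0,0,0]]'; python3 -m creep '[[-1,0,0,0,0,0,0],[-1,0,0,0,0,0,0]]'
```

```text
t: 5.22
eef_pos: [0.5467, 0.0826, 0.0689]
tool_rot: [0.0, 0.735, 0.678, -0.001]
contact_force: [-8.1, -3.2, 23.2]
gripper_width: 0.002
grasp_force: 11.3
t: 5.48
eef_pos: [0.5467, 0.0825, 0.069]
tool_rot: [0.0, 0.735, 0.678, -0.001]
contact_force: [-6.1, -2.4, 15.8]
gripper_width: 0.002
grasp_force: 8.0
```

```bash
python3 -m creep '[[-1,0,0,10,0,0,0],[-1,0,0,20,0,0,0],[-1,-30,2,3,0,0,0],[-1,-30,2,0,0,0,0],[-1,0,0,0,0,0,0]]'; python3 -m creep '[[-1,0,0,0,0,0,0],[-1,0,0,0,0,0,0]]'; python3 -m creep '[[-1,0,0,-14,0,0,0],[-1,0,0,-6,0,0,0],[-1,0,0,-4,0,0,0],[-1,0,0,-2,0,0,0],[-1,0,0,-1,0,0,0]]'
```

```text
t: 6.1
eef_pos: [0.4854, 0.087, 0.1015]
tool_rot: [0.0, 0.735, 0.678, -0.0]
contact_force: [1.3, 0.1, 0.3]
gripper_width: -0.003
grasp_force: 0.0
t: 6.35
eef_pos: [0.4882, 0.0869, 0.1011]
tool_rot: [0.0, 0.736, 0.677, 0.001]
contact_force: [-0.2, 0.2, 0.4]
gripper_width: 0.0
grasp_force: 0.0
t: 6.98
eef_pos: [0.4867, 0.0866, 0.0738]
tool_rot: [0.0, 0.735, 0.678, -0.0]
contact_force: [-3.3, -2.3, 9.8]
gripper_width: 0.001
grasp_force: 4.5
```

```bash
python3 -m creep '[[-1,0,0,-1.5,0,0,0],[-1,0,0,0,0,0,0]]'; python3 -m creep '[[-1,0,0,15,0,0,0],[-1,0,0,50,0,0,0],[-1,0,-40,40,0,0,0],[-1,-12,-60,0,0,0,0],[-1,-12,-60,0,0,0,0]]'; python3 -m creep '[[0.2,-12,-60,0,0,0,0],[0.2,-12,-60,0,0,0,0],[0.2,-12,-58,0,0,0,0],[0.2,-10,-13,0,0,0,0],[0.2,0,0,0,0,0,0]]'; python3 -m creep '[[0.2,0,0,0,0,0,0],[0.2,0,0,0,0,0,0]]'
python3 - <<'E'
from h import *
im,d=snap('scene'); cv2.imwrite('pics/s1.png',cv2.resize(im[130:310,270:510][...,::-1],(800,600),interpolation=cv2.INTER_CUBIC))
E
```

```text
t: 7.22
eef_pos: [0.4868, 0.0867, 0.0736]
tool_rot: [0.001, 0.735, 0.678, -0.001]
contact_force: [-5.9, -3.2, 19.4]
gripper_width: -0.002
grasp_force: 9.7
t: 7.85
eef_pos: [0.4634, -0.0746, 0.1784]
tool_rot: [0.001, 0.735, 0.678, 0.001]
contact_force: [1.1, -0.0, -0.7]
gripper_width: 0.003
grasp_force: 0.0
t: 8.48
eef_pos: [0.4164, -0.2646, 0.1772]
tool_rot: [-0.0, 0.736, 0.677, 0.0]
contact_force: [0.3, 0.1, -0.9]
gripper_width: 0.6
grasp_force: 0.0
t: 8.72
eef_pos: [0.4179, -0.2625, 0.1774]
tool_rot: [0.0, 0.734, 0.679, 0.0]
contact_force: [0.1, -0.4, -0.5]
gripper_width: 0.6
grasp_force: 0.0
```

View pics/s1.png

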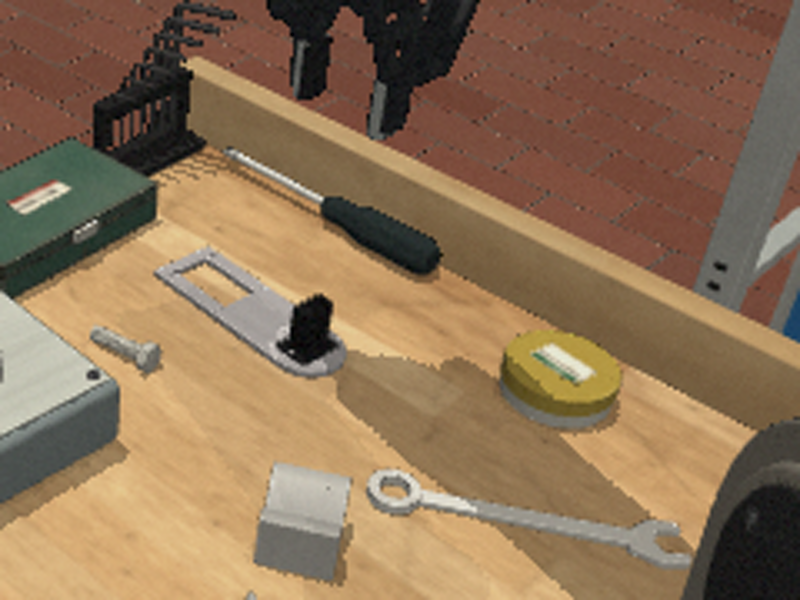

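The grip block's top centre is near crop (317,299), and the open fingers hang above it, spread along the plate's length.

```bash
python3 - <<'E'
from h import *
im,d=load('scene')
print(pw('scene',270+317*.3,130+299*.3,d,.041))
S=cloud('scene',d)
h=(S[...,2]>.018)&(S[...,2]<.045)&(abs(S[...,1]+.265)<.03)&(abs(S[...,0]-.42)<.04)
print(h.sum(),S[h].min(0),S[h].max(0))
im,d=snap('top'); P=cloud('top',d); print(get_obs()['eef_pos'])
E
python3 -m creep '[[0.2,0,-1,-50,0,0,0],[0.2,0,0,-50,0,0,0],[0.2,0,0,0,0,0,0],[0.2,0,0,0,0,0,0]]'
```

```text
[ 0.41920835 -0.2685631   0.041     ]
141 [ 0.40976231 -0.27474858  0.01807653] [ 0.42670272 -0.2483372   0.04342895]
[ 0.41763059 -0.26303373  0.17732585]
t: 9.32
eef_pos: [0.4182, -0.2652, 0.0786]
tool_rot: [0.001, 0.735, 0.678, 0.0]
contact_force: [0.3, -0.1, 1.3]
gripper_width: 0.598
grasp_force: 0.0
```

```bash
python3 -m creep '[[0.2,0,2,-40,0,0,0],[0.2,0,0,-20,0,0,0],[0.2,0,0,-6,0,0,0],[0.2,0,0,0,0,0,0]]'; python3 -m creep '[[-1,0,0,0,0,0,0],[-1,0,0,0,0,0,0],[-1,0,0,0,0,0,0],[-1,0,0,0,0,0,0]]' 70
```

```text
t: 9.82
eef_pos: [0.4182, -0.2637, 0.0126]
tool_rot: [0.001, 0.735, 0.678, 0.0]
contact_force: [-0.5, -0.3, -0.0]
gripper_width: 0.599
grasp_force: 0.0
t: 10.32
eef_pos: [0.418, -0.2637, 0.0124]
tool_rot: [0.001, 0.735, 0.678, 0.0]
contact_force: [-0.1, -0.1, 6.5]
gripper_width: 0.153
grasp_force: 69.2
```

```bash
python3 -m creep '[[-1,0,0,10,0,0,0],[-1,0,0,40,0,0,0],[-1,0,0,60,0,0,0],[-1,0,0,60,0,0,0],[-1,0,0,30,0,0,0.019]]'; python3 -m creep '[[-1,0,0,10,0.0106,0.174,0],[-1,0,0,0,0.0106,0.174,0],[-1,0,0,0,0.0106,0.174,0],[-1,0,0,0,0,0,0],[-1,0,0,0,0,0,0]]'
python3 - <<'E'
from h import *
im,d=snap('scene'); cv2.imwrite('pics/s2.png',cv2.resize(im[60:270,230:510][...,::-1],(800,600),interpolation=cv2.INTER_CUBIC))
snap('top')
o=get_obs();print(o['eef_pos'],o['tool_rot'],o['q'])
E
```

```text
t: 10.95
eef_pos: [0.4178, -0.2634, 0.215]
tool_rot: [0.002, 0.729, 0.685, 0.0]
contact_force: [0.9, -0.6, -2.4]
gripper_width: 0.15
grasp_force: 68.7
t: 11.58
eef_pos: [0.4166, -0.2632, 0.2214]
tool_rot: [-0.187, 0.704, 0.662, -0.177]
contact_force: [-0.4, -0.2, -2.0]
gripper_width: 0.152
grasp_force: 69.4
[ 0.41619059 -0.2635968   0.22228704] [-0.1869615   0.7047673   0.66114702 -0.17672881] [ 0.65926     0.50668638 -0.43366462  1.67107692  0.28452732  1.5361268
  0.06889337]
```

View pics/s2.png

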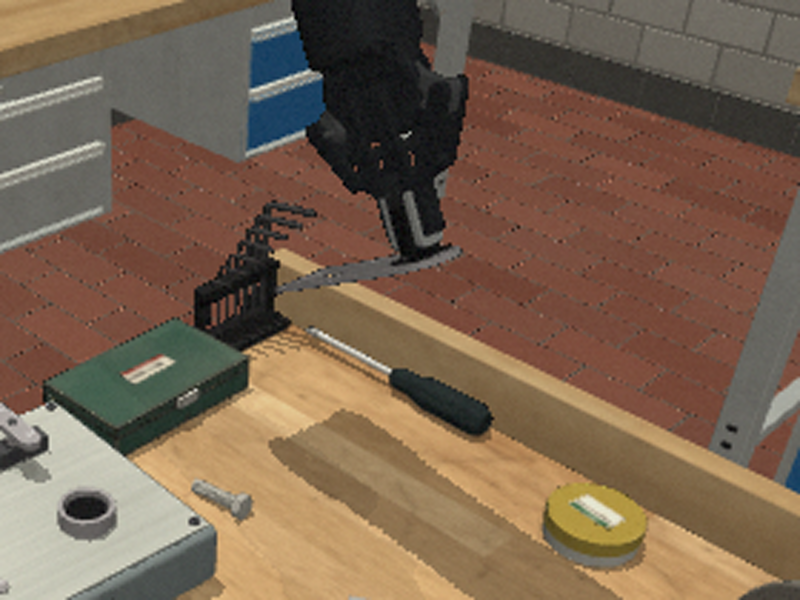

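The plate is held firmly, tilted with its far end low. Now I'll compute its pose in the stud's frame and check it against depth.

```bash
cat >> h.py <<'E'
from scipy.spatial.transform import Rotation as Ro
yaw=np.radians(-3.5); ST=np.array([.5895,-.0495,.069]); D=Ro.from_euler('z',yaw).as_matrix()
def plate():
    o=get_obs(); w,x,y,z=o['tool_rot']; R=Ro.from_quat([x,y,z,w]).as_matrix()
    f=R[:,1]*np.sign(R[0,1]); n=-R[:,2]; O=o['eef_pos']+f*.09-n*.0124
    return O,f,n
def rep():
    O,f,n=plate(); g=lambda p:((D.T@(p-ST))*1000).round(1)
    print('A',g(O+f*.025+n*.0025),'B',g(O-f*.025+n*.0025),'f',(D.T@f).round(3),'n',(D.T@n).round(3))
def chk(d,n_='top'):
    O,f,n=plate(); l=np.cross(n,f); P=cloud(n_,d)-O
    a,b,c=P@f*1000,P@l*1000,P@n*1000
    m=(abs(c-5)<8)&(abs(b)<45)&(a>-65)&(a<60)
    print('pts',m.sum(),'height',np.median(c[m]),'slope',np.polyfit(a[m],c[m],1).round(3))
    s=m&(a<-35);print('side y',np.percentile(b[s],[1,99]).round(1)); 
    s=m&(abs(b)<6)&(a<0);print('eye near edge',a[s].max() if s.any() else 0)
    s=m&(abs(b)<6)&(a>0);print('far rim',np.percentile(a[s],[2,98]).round(1) if s.any() else 0)
E
python3 - <<'E'
from h import *
im,d=load('top'); rep(); chk(d)
E
```

```text
A [ -65.1 -224.6   87.5] B [-108.4 -224.5  112.4] f [ 0.868 -0.003 -0.497] n [0.497 0.001 0.868]
pts 162 height 4.7234532810902525 slope [-3.00e-03  4.64e+00]
side y [13.4 25.9]
eye near edge 0
far rim 0
```

```bash
python3 -m creep '[[-1,23,43.5,-5,0,0,0],[-1,23,43.5,-5,0,0,0],[-1,23,43.5,-5,0,0,0],[-1,23,43.5,-5,0,0,0],[-1,23,43.5,-5,0,0,0]]'; python3 -m creep '[[-1,0,0,0,0,0,0],[-1,0,0,0,0,0,0],[-1,0,0,0,0,0,0]]'
python3 - <<'E'
from h import *
im,d=snap('scene'); cv2.imwrite('pics/s3.png',cv2.resize(im[120:270,170:370][...,::-1],(800,600),interpolation=cv2.INTER_CUBIC))
rep();chk(d,'scene');im,d=snap('top');chk(d)
E
```

```text
t: 12.3
eef_pos: [0.5323, -0.0454, 0.1975]
tool_rot: [-0.187, 0.705, 0.661, -0.176]
contact_force: [-0.1, -0.6, -1.5]
gripper_width: 0.15
grasp_force: 69.3
t: 12.68
eef_pos: [0.5316, -0.0477, 0.1968]
tool_rot: [-0.187, 0.705, 0.66, -0.177]
contact_force: [-0.6, -0.1, -2.4]
gripper_width: 0.15
grasp_force: 69.3
A [36.9 -2.  61.8] B [-6.5 -1.8 86.7] f [ 0.867 -0.004 -0.499] n [ 0.499 -0.     0.867]
pts 146 height 4.683903406216346 slope [-0.005  3.88 ]
side y [-5.2 27.3]
eye near edge -27.971573781669317
far rim [22.  30.4]
pts 7 height 5.266607247649449 slope [0.08  9.221]
side y [22.1 25.2]
eye near edge 0
far rim 0
```

View pics/s3.png

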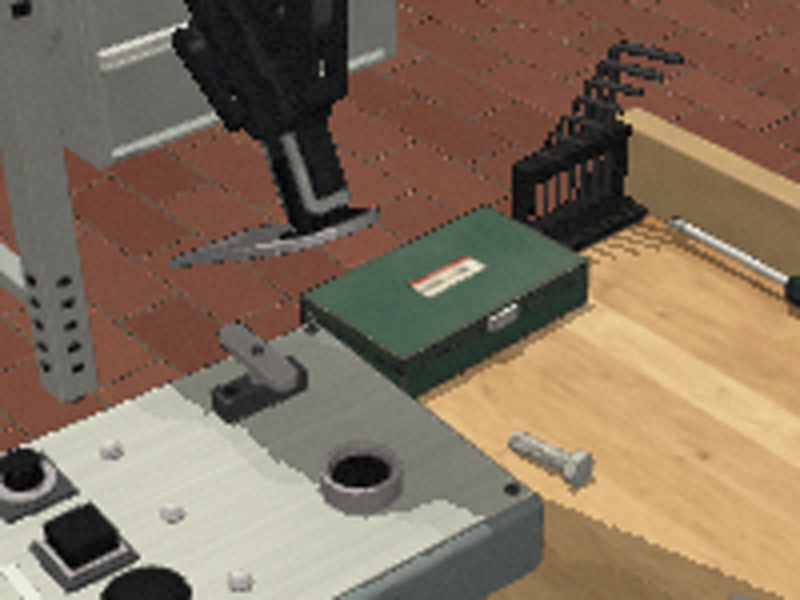

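The tilted plate hangs directly above the stud, and the T-head at crop (262,357) is clear. The depth hints at a −3 mm offset of the eye along x, so I'll check the T-head with the same camera.

```bash
python3 - <<'E'
from h import *
for n in('scene','top'):
    im,d=load(n); Q=(cloud(n,d)-ST)@D*1000
    m=(abs(Q[...,2]-18)<4)&(abs(Q[...,0])<50)&(abs(Q[...,1])<30)
    if m.any(): print(n,m.sum(),Q[m].min(0).round(1),Q[m].max(0).round(1),Q[m].mean(0).round(1))
    if n=='scene':
        O,f,nn=plate(); l=np.cross(nn,f); P=cloud(n,d)-O
        a,b,c=P@f*1000,P@l*1000,P@nn*1000
        for lo in range(-60,45,5):
            k=(abs(c-5)<5)&(a>=lo)&(a<lo+5)&(abs(b)<35)
            print(lo,k.sum(),np.percentile(b[k],[0,50,100]).round(0) if k.any() else '',end='; ')
E
```

```text
scene 165 [-31.9  -6.6  14. ] [28.5 10.9 20.7] [-4.   3.3 18.1]
-60 5 [16. 26. 27.]; -55 7 [-4. 20. 27.]; -50 8 [-5. 22. 26.]; -45 5 [19. 25. 27.]; -40 8 [-6.  8. 27.]; -35 7 [-13.  22.  28.]; -30 8 [-15.  13.  26.]; -25 5 [20. 26. 27.]; -20 4 [-17.  23.  26.]; -15 6 [-24. -14.  26.]; -10 7 [-14.  25.  27.]; -5 5 [-19.  17.  26.]; 0 7 [-15.  16.  27.]; 5 5 [-23.  25.  26.]; 10 7 [-23. -15.  26.]; 15 8 [-25.   3.  26.]; 20 23 [-18.  -5.  26.]; 25 9 [-14.  12.  27.]; 30 5 [-21.  -8.  17.]; 35 0 ; 40 0 ;
```

```bash
python3 -m creep '[[-1,1,2.5,-20,0,0,0],[-1,0,0,-15,0,0,0],[-1,0,0,-5,0,0,0],[-1,0,0,0,0,0,0]]'; python3 -c 'from h import *; rep()'
```

```text
t: 13.28
eef_pos: [0.5327, -0.0432, 0.1556]
tool_rot: [-0.189, 0.704, 0.661, -0.178]
contact_force: [0.2, 0.3, -1.7]
gripper_width: 0.148
grasp_force: 69.3
A [37.5  2.7 20.4] B [-5.8  2.8 45.5] f [ 0.866 -0.001 -0.501] n [0.501 0.    0.866]
```

```bash
python3 -m creep '[[-1,0,-2,-6,0,0,0],[-1,0,0,-6,0,0,0],[-1,0,0,-5,0,0,0],[-1,0,0,0,0,0,0],[-1,0,0,0,0,0,0]]'; python3 - <<'E'
from h import *
rep()
im,d=snap('scene'); cv2.imwrite('pics/s4.png',cv2.resize(im[160:250,190:310][...,::-1],(800,600),interpolation=cv2.INTER_CUBIC))
E
```

```text
t: 13.9
eef_pos: [0.5331, -0.0451, 0.1394]
tool_rot: [-0.188, 0.704, 0.661, -0.177]
contact_force: [-0.3, -0.7, -2.3]
gripper_width: 0.156
grasp_force: 69.3
A [38.1  0.8  4.4] B [-5.2  0.9 29.4] f [ 0.866 -0.001 -0.499] n [0.499 0.    0.866]
```

View pics/s4.png

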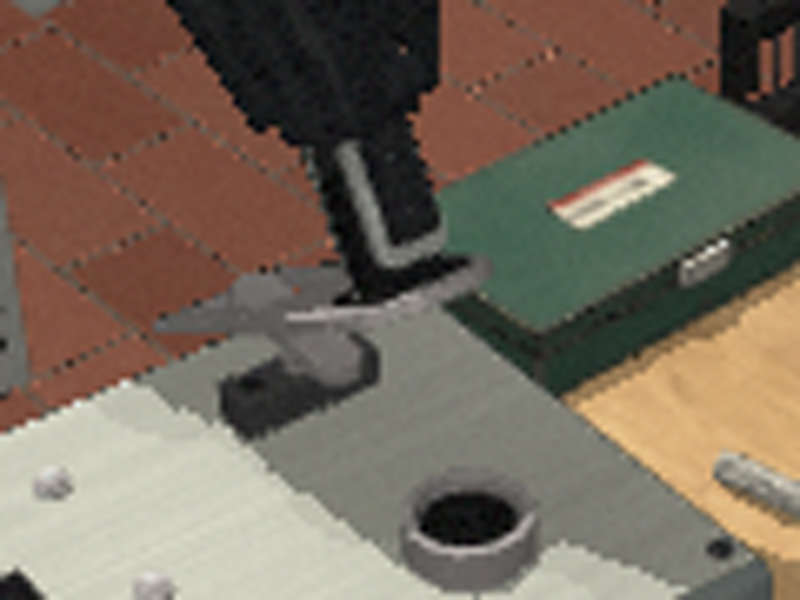

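The head's far end shows through the eye at (255,290), and its near end is under the plate at (345,355), so it is threaded. Next I slide the plate toward the robot.

```bash
python3 -m creep '[[-1,-10,0.5,0,0,0,0],[-1,-10,0.5,0,0,0,0],[-1,-6,0.5,0,0,0,0],[-1,0,0,0,0,0,0],[-1,0,0,0,0,0,0]]'; python3 -c 'from h import *; rep()'
```

```text
t: 14.58
eef_pos: [0.5072, -0.0437, 0.1393]
tool_rot: [-0.188, 0.704, 0.661, -0.177]
contact_force: [0.2, 0.4, -2.0]
gripper_width: 0.153
grasp_force: 69.2
A [12.2  0.5  4.4] B [-31.1   0.6  29.3] f [ 0.867 -0.002 -0.499] n [0.499 0.    0.867]
```

```bash
python3 -m creep '[[-1,-5.4,0.3,-8.5,-0.0053,-0.0871,0],[-1,-4.7,0.3,-9,-0.0053,-0.0871,0],[-1,0,0,0,0,0,0],[-1,0,0,0,0,0,0]]'; python3 -c 'from h import *; rep()'; python3 -m creep '[[-1,-3.8,0.2,-9.3,-0.0053,-0.0871,0],[-1,-3,0.2,-9.6,-0.0053,-0.0871,0],[-1,0,0,0,0,0,0],[-1,0,0,0,0,0,0]]'; python3 -c 'from h import *; rep()'
```

```text
t: 15.08
eef_pos: [0.4977, -0.0432, 0.1221]
tool_rot: [-0.126, 0.718, 0.674, -0.119]
contact_force: [0.0, -0.9, -2.7]
gripper_width: 0.152
grasp_force: 69.4
A [12.6  0.5  4.5] B [-34.3   0.6  21.5] f [ 0.94  -0.002 -0.342] n [ 0.342 -0.     0.94 ]
t: 15.58
eef_pos: [0.4914, -0.0427, 0.1032]
tool_rot: [-0.064, 0.726, 0.682, -0.06]
contact_force: [0.6, 0.2, -2.3]
gripper_width: 0.15
grasp_force: 69.3
A [13.2  0.6  4.5] B [-36.    0.7  13.2] f [ 0.985 -0.002 -0.174] n [ 0.174 -0.     0.985]
```

```bash
python3 -m creep '[[-1,-2.2,0.1,-9.8,-0.0053,-0.0871,0],[-1,-1.3,0.1,-10,-0.0053,-0.0871,0],[-1,0,0,0,0,0,0],[-1,0,0,0,0,0,0]]'; python3 -c 'from h import *; rep()'; python3 -m creep '[[-1,6,-0.4,0,0,0,0],[-1,4,-0.4,0,0,0,0],[-1,0,0,0,0,0,0],[-1,0,0,0,0,0,0]]'; python3 - <<'E'
from h import *
rep()
im,d=snap('scene'); cv2.imwrite('pics/s5.png',cv2.resize(im[160:265,190:330][...,::-1],(800,600),interpolation=cv2.INTER_CUBIC))
E
```

```text
t: 16.08
eef_pos: [0.4882, -0.0424, 0.0836]
tool_rot: [-0.0, 0.729, 0.685, 0.0]
contact_force: [-0.0, -0.9, -2.3]
gripper_width: 0.15
grasp_force: 69.2
A [13.5  0.7  4.8] B [-36.5   0.8   4.7] f [ 1.    -0.002  0.   ] n [-0. -0.  1.]
t: 16.58
eef_pos: [0.4965, -0.0432, 0.083]
tool_rot: [0.0, 0.729, 0.685, 0.0]
contact_force: [0.3, 1.6, -1.6]
gripper_width: 0.147
grasp_force: 69.3
A [21.8  0.4  4.1] B [-28.2   0.5   4.1] f [ 1.    -0.001  0.   ] n [-0. -0.  1.]
```

View pics/s5.png

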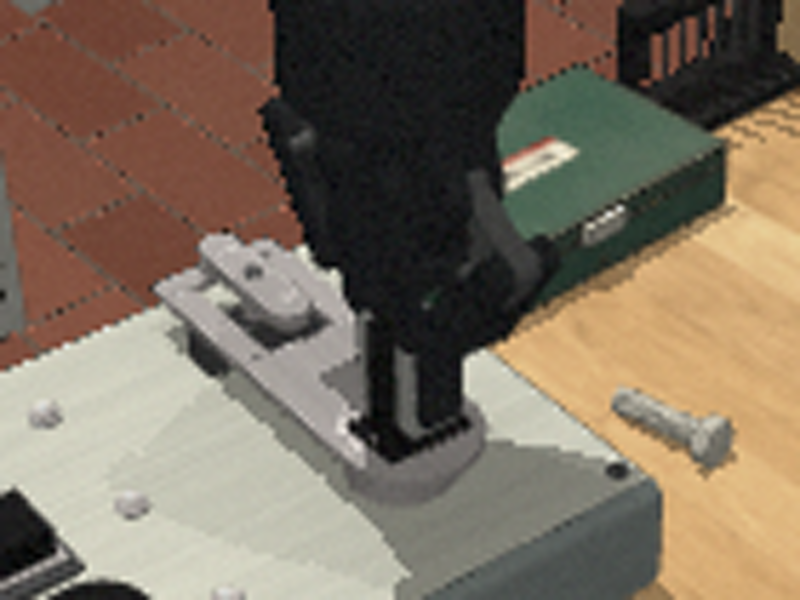

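The T-head now stands above the plate at (255,285), with the eye around the shank and the grip over the guard ring. Now I centre and lower it.

```bash
python3 -m creep '[[-1,3,-0.3,0,0,0,0],[-1,0,0,0,0,0,0],[-1,0,0,0,0,0,0]]'; python3 -c 'from h import *; rep()'; python3 -m creep '[[-1,0,0,-1.2,0,0,0],[-1,0,0,-0.5,0,0,0],[-1,0,0,0,0,0,0]]'; python3 -c 'from h import *; rep()'
```

```text
t: 17.0
eef_pos: [0.4996, -0.0436, 0.0831]
tool_rot: [0.0, 0.729, 0.685, 0.0]
contact_force: [-1.3, 0.6, -1.7]
gripper_width: 0.153
grasp_force: 69.3
A [24.9  0.3  4.2] B [-25.1   0.3   4.2] f [ 1.    -0.001  0.001] n [-0.001 -0.     1.   ]
t: 17.38
eef_pos: [0.4995, -0.0436, 0.0814]
tool_rot: [0.0, 0.729, 0.685, 0.0]
contact_force: [-0.2, 1.0, 0.6]
gripper_width: 0.153
grasp_force: 69.6
A [24.8  0.3  2.6] B [-25.2   0.3   2.5] f [ 1.    -0.001  0.   ] n [-0.  0.  1.]
```

```bash
python3 -m creep '[[-0.1,0,0,0,0,0,0],[-0.1,0,0,0,0,0,0],[-0.1,0,0,0,0,0,0]]'; python3 -m creep '[[-0.1,0,0,15,0,0,0],[-0.1,0,0,40,0,0,0],[-0.1,0,0,60,0,0,0],[-0.1,-20,-50,0,0,0,0],[-0.1,-20,-58,0,0,0,0]]'; python3 -m creep '[[-0.1,-20,-58,0,0,0,0],[-0.1,-20,-58,0,0,0,0],[-0.1,0,0,0,0,0,0]]'; python3 - <<'E'
from h import *
im,d=snap('scene');a=cv2.resize(im[150:255,190:330][...,::-1],(400,300),interpolation=cv2.INTER_CUBIC)
im,d=snap('top');b=cv2.resize(im[155:235,180:287][...,::-1],(800,600),interpolation=cv2.INTER_CUBIC)
cv2.imwrite('pics/s6.png',b);cv2.imwrite('pics/s7.png',a)
E
```

```text
t: 17.75
eef_pos: [0.4998, -0.0436, 0.0814]
tool_rot: [0.0, 0.729, 0.685, 0.0]
contact_force: [-0.1, 0.0, -0.1]
gripper_width: 0.451
grasp_force: 0.0
t: 18.38
eef_pos: [0.4602, -0.1519, 0.1986]
tool_rot: [0.002, 0.728, 0.686, 0.001]
contact_force: [0.5, -1.4, 0.1]
gripper_width: 0.449
grasp_force: 0.0
t: 18.75
eef_pos: [0.4173, -0.2727, 0.1971]
tool_rot: [0.001, 0.732, 0.681, -0.0]
contact_force: [0.2, 1.1, -0.4]
gripper_width: 0.448
grasp_force: 0.0
```

View pics/s6.png

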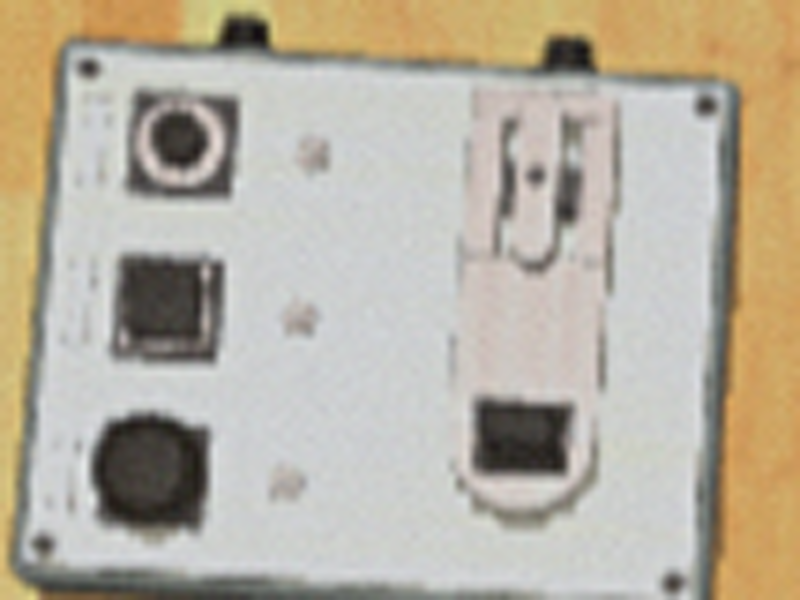

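View pics/s7.png

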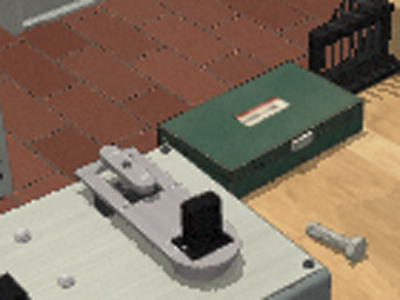

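The plate lies on the stud with the eye around the T-head and the grip over the start key, level. I'll check the centring numerically from far edge (545,91), near end (528,513), eye far edge (510,118) and eye near line (480,257).

```bash
python3 - <<'E'
from h import *
im,d=load('top')
def f(n,x,y,z): p=pw('top',180+x/7.477-.4,155+y/7.5-.4,d,z); print(n,((p-ST)@D*1000).round(1))
f('far',545,91,.074);f('near',528,513,.074);f('eyefar',510,118,.074);f('eyenear',480,257,.074);f('pin',535,175,.087);f('headnear',532,272,.087);f('L',458,340,.074);f('R',606,340,.074);f('grip',523,437,.110)
Q=(cloud('top',d)-ST)@D*1000
for lo in range(-120,45,20):
    k=(Q[...,0]>=lo)&(Q[...,0]<lo+20)&(abs(abs(Q[...,1])-20)<4)&(Q[...,2]>-5)&(Q[...,2]<12)
    print(lo,k.sum(),np.median(Q[k][:,2]).round(1) if k.any() else'',end='; ')
E
```

```text
far [35.9  0.3  5. ]
near [-115.9   -4.1    5. ]
eyefar [25.3 12.1  5. ]
eyenear [-25.8  19.2   5. ]
pin [ 2.1  1.  18. ]
headnear [-32.7  -0.4  18. ]
L [-56.   24.8   5. ]
R [-52.8 -27.4   5. ]
grip [-94.8  -2.7  41. ]
-120 14 4.5; -100 45 5.3; -80 44 4.8; -60 45 4.8; -40 46 4.9; -20 42 4.8; 0 43 4.7; 20 35 4.4; 40 0 ;
```

The plate is centred within 1–2 mm and level, so I'm handing in.

```bash
python3 -c 'from station import *; print(hand_in())'
```

```text
the job is handed in; nothing more can be done
None
```

I pressed the feed, spindle and supply stops fully in that order, then fitted the lockout plate level under the T-head, centred to within about 2 mm and covering the start key; the start key and bystanders were not touched, and I handed in at about 19 s (no verdict was returned).

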